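# Close up the tea chest

## Task

Someone left the wooden tea chest open. With the fingertips alone, push its drawer fully home and swing its lid over until it lies flat on the chest, both without slamming; either may be done first. Only push: lift nothing, and leave the salt shaker, the pepper mill, the green tin beside the chest and the tin inside it standing where they are.

Things in the scene. Friction and masses are not known exactly. Their poses are not given: they have to be found in the camera images.
- chest: Low pale wooden chest fixed to the worktop, 150 (depth) x 252 (width) x 70 mm (height). x points from its front to its back, y to its left seen from the front, z up. Origin: on the worktop, mid depth, under the partition between its halves: the right one (y -140 to 0 mm) holds the drawer under a closed top, the left one (y 0 to 112 mm) is an open bay with a tin in it, which the lid covers.
- drawer (a joint): How far the drawer is pulled out, m: 0 fully home (its front flush with the chest's front), up to 0.095 out. It slides along the chest's x axis, outwards to -x. It stays where it is left; pushing it takes about 2 N, and it meets a hard stop at 0.
- drawer_front (a point): Point on the outer face of the drawer's flat darker-brown front, at mid width, 36 mm above the worktop (at y = -70 mm of the chest). The front is 127 mm wide and 10 mm thick, stands from 13 to 62 mm above the worktop and has a finger notch 47 mm wide, 12 mm deep in the middle of its top edge. It has no handle. Push it along the chest's +x.
- lid (a joint): Lid angle, rad: 0 flat on the chest, 1.57 upright, at most 2.0 (leaning over the drawer's side). Its hinge line runs along the chest's x on the middle partition; it closes towards +y (left), then down. The hinge is stiff: the lid stays where it is left; pushing its outer part takes 1 to 5 N. Open, it rises to about 195 mm over the worktop, close beside the way of a wide gripper at the drawer.
- lid_hinge (a point): Middle of the lid's hinge line: 74 mm above the worktop, at the chest's x = y = 0.
- lid_edge (a point): Point on the outer (upper when closed) face of the lid at the middle of its free edge, 119 mm from the hinge line and 6 mm outside the plane through it. The lid is a flat darker-brown board 152 mm (along the hinge) x 116 mm x 10 mm with no handle; its outer face is the one that looks to the chest's -y (right) when it stands upright.
- shaker_mid (a point): Salt shaker, glass with a grey top, 44 mm diameter, 90 mm tall, standing in front of the chest's lidded half; this is its centre, half-way up. Leave it alone.
- mill_mid (a point): Dark wooden pepper mill, 58 mm diameter, 170 mm tall, standing to the left of the chest; its centre, half-way up. Leave it alone.
- beans_mid (a point): Green tin, 75 mm diameter, 58 mm tall, standing to the right of the chest; its centre, half-way up. Leave it alone.
- tuna_mid (a point): Flat pale tin, 86 mm diameter, 40 mm tall, standing in the chest's open bay on its floor (12 mm above the worktop), well below the closed lid; its centre, half-way up. Leave it alone.

How it is judged:
By the outcome, as a careful person would: the job done as asked, in the order asked, and still so for the second after the job is handed in, with the robot touching nothing.
It also fails if it takes over 48 s, if anything falls off the work surface, if the arm or the gripper's body presses on something with over 40 N, if the wrist force passes 120 N, or if a joint passes its speed limit or range.

## Robot

A 6-joint arm with a two-finger parallel gripper is mounted at the origin on a cart in front of the work surface, level with it; the furniture and walls round the work are solid. World frame = base frame: x ahead of the robot, y to its left, z up, the work surface at z = 0. Lengths are in m, angles in rad, forces in N, time in s.
With the tool pointing down it reaches from about 0.3 to 0.775 m from the base axis. Payload 14.6 kg.
Tool frame: the origin (TCP) lies at the very end of the fingers, on their centre line; the grasp point (between the pads) lies 19 mm behind it (pinch_z is the distance from the TCP to the grasp point, in m); z points along the fingers, y is the direction in which the jaws open and shut (so a half turn about z gives the same grasp; the last joint's range is limited). The gripper opens to 94 mm and grips with 3 to 60 N. Pads are 16 mm wide; open, the fingers measure 119 mm over their backs; the gripper's body (75 mm by 177 mm) begins 78 mm behind the grasp point.
Start: joints at [1.087, 0.3, 1.521, -0, 1.321, -0.067], TCP at [0.223, 0.503, 0.205] pointing down, gripper open.
Joint ranges: [-3.03, 3.03], [-0.79, 2.21], [0.23, 2.52], [-1.04, 4.18], [0, 3.07], [-2.55, 2.55]. Speed limits (rad/s): [2.22, 2.22, 2.57, 3.14, 3.14, 3.14].

## Interface

Orientations are given as [roll, pitch, yaw] about the fixed x, y, z axes, in that order (R = Rz(yaw) Ry(pitch) Rx(roll)).
In Python, from station import get_obs, camera, hand_in, pinch_z gives the robot as it stands.
- The arm moves only by the tool servo_tool, never from a script. Its argument "moves" is a list that holds one entry, the list of rows, each a list of 7 numbers: the turn, a rotation vector about the tool's x, y, z normalised to -1 to 1, where 1 is pi/2 rad, then the shift along the tool's x, y, z normalised to -1 to 1, where 1 is 500 mm, then the closure, from 0 (fully open) to 1 (shut). In form: [[[rx, ry, rz, x, y, z, hand], ...]]. A call has 1 to 12 rows; each row is the pose to reach, as a shift and turn from the pose measured when the call began, along the tool's axes at that moment; what a row does not reach only later rows make up. A row lasts 1/12 s, in which the tool goes at most 41.7 mm and 7.16 degrees, less where a joint would pass 70% of its speed; a pose out of reach is approached as far as the arm can. A call with a number of a shift or a turn outside -1 to 1 is refused whole. A call with a gripper value outside its range is refused whole. The fingers move at their own pace and stop on an object; "squeeze" is the grip in N (left out, the last holds). Time passes only in rows, so rows that repeat a pose let the fingers close. It gives the time, the measured TCP pose, the force and the opening at its end, in the units of the state.
- get_obs(): the state, without advancing time (a new reading comes with each control period).
- camera(name): name is "scene" or "top"; returns a dict with "color" (384x512x3 uint8, red, green, blue), "intrinsics" (3x3 intrinsics, pixels), "distortion" ([k1, k2, p1, p2, k3] as OpenCV has them; the pictures are not rectified), "rvec" (rotation vector, rad) and "tvec" (3), from world to camera coordinates, as OpenCV has them. Camera axes: x right, y down, z forward; pixel columns grow to the right and rows downward; lengths in m; the calibration is good to about 2 mm. A picture is of the moment at which its call begins. There is no depth.
- hand_in(): hands the job in, once; it reports no verdict.
The state is a dict: "time_s": time; "qpos": joint angles; "joint_vel": joint speeds; "tau": joint torques, N m; "ee_pos": TCP position; "eef_rot": TCP orientation; "force": force on the tool from outside, world axes, zero at the start; "moment": the same for the moment, N m; "grip_width": finger opening in m.
Only numpy, scipy, OpenCV 4.12 (cv2) and the standard library are available. Lean on these libraries where they do the work, as an engineer would, in place of code of your own. Each camera call takes 0.05 s, during which the arm holds its last target.

## Working session

There is one attempt and no reset: what is moved stays moved. The work goes in short steps, Python scripts to look and compute and a tool call to move; the robot and the scene stay as the last step left them, time stands still between calls to the robot, and variables do not carry over. Pictures are saved under pics/ and viewed, and the job is handed in when it is done.

Besides the shell and the picture viewer there is one more tool, called in YAML: its name, and indented under it one key for each argument. servo_tool: Moves the arm, as the interface text tells. Scaled input: -1 to 1 covers 500 mm each way for a shift and pi/2 rad each way for a turn. Its arguments: {"type":"object","properties":{"moves":{"type":"array"},"squeeze":{"type":"number"}},"required":["moves"]}

```bash
mkdir -p pics; ls; cat > h.py <<'E'
import numpy as np, cv2, pickle
from station import get_obs, camera, hand_in, pinch_z
def snap(tag):
    for n in ("scene","top"):
        c=camera(n); pickle.dump(c,open(f"{n}_{tag}.pkl","wb"))
        cv2.imwrite(f"pics/{n}_{tag}.png",cv2.resize(c["color"][:,:,::-1],(768,576)))
def ray(c,uv):
    uv=np.array(uv,float).reshape(-1,1,2)
    n=cv2.undistortPoints(uv,np.array(c["intrinsics"]),np.array(c["distortion"])).reshape(-1,2)
    R=cv2.Rodrigues(np.array(c["rvec"],float))[0]; t=np.array(c["tvec"],float).ravel()
    return -R.T@t, np.c_[n,np.ones(len(n))]@R
def onz(c,uv,z):
    o,d=ray(c,uv); return o+d*((z-o[2])/d[:,2])[:,None]
def proj(c,P):
    return cv2.projectPoints(np.array(P,float).reshape(-1,1,3),np.array(c["rvec"],float),np.array(c["tvec"],float),np.array(c["intrinsics"]),np.array(c["distortion"]))[0].reshape(-1,2)
E
python3 - <<'E'
from h import *
snap("0"); print(get_obs())
for n in("scene","top"):
    c=pickle.load(open(f"{n}_0.pkl","rb")); print(n,ray(c,[[256,192]]))
E
```

```text
pics
{'time_s': 0.1, 'qpos': array([ 1.08736946e+00,  3.00416954e-01,  1.52151046e+00,  9.41817175e-06,
        1.32070013e+00, -6.66117312e-02]), 'joint_vel': array([ 0.00017311, -0.00118103, -0.00105495, -0.00099366,  0.00153604,
        0.00067709]), 'tau': array([ 1.27714709e-03, -5.32649982e+01, -3.53276896e+01,  7.09316391e-02,
        2.35289015e-02, -9.63398543e-05]), 'ee_pos': array([0.2225657 , 0.50270155, 0.2049459 ]), 'eef_rot': array([-3.14056066e+00, -7.79877620e-05,  2.72477515e+00]), 'force': array([-0.09297956, -0.15842182, -0.42810596]), 'moment': array([-0.03603814,  0.0037782 ,  0.0824623 ]), 'grip_width': 0.09398673986887518}
scene (array([ 0.23981574, -0.52616474,  0.7769574 ]), array([[ 0.34283725,  0.58331174, -0.73705931]]))
top (array([0.50976364, 0.05316832, 0.91229403]), array([[ 0.08960271,  0.00780193, -0.9961521 ]]))
```

View pics/scene_0.png

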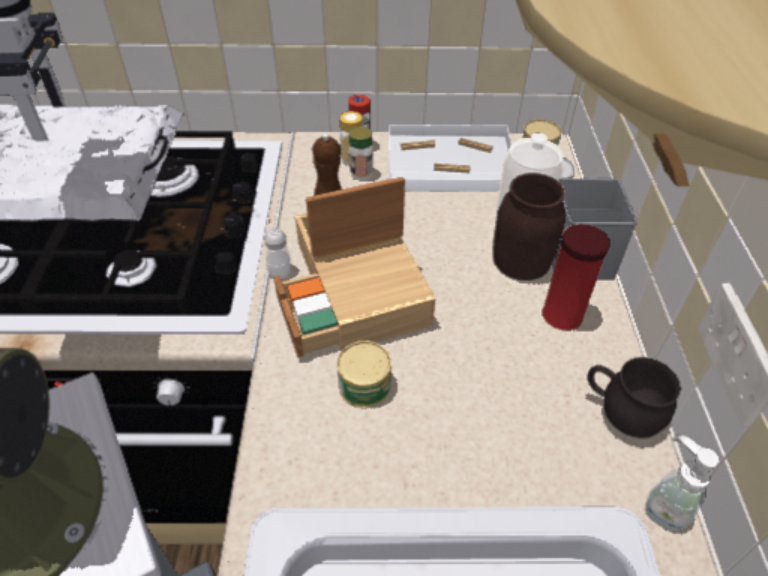

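View pics/top_0.png

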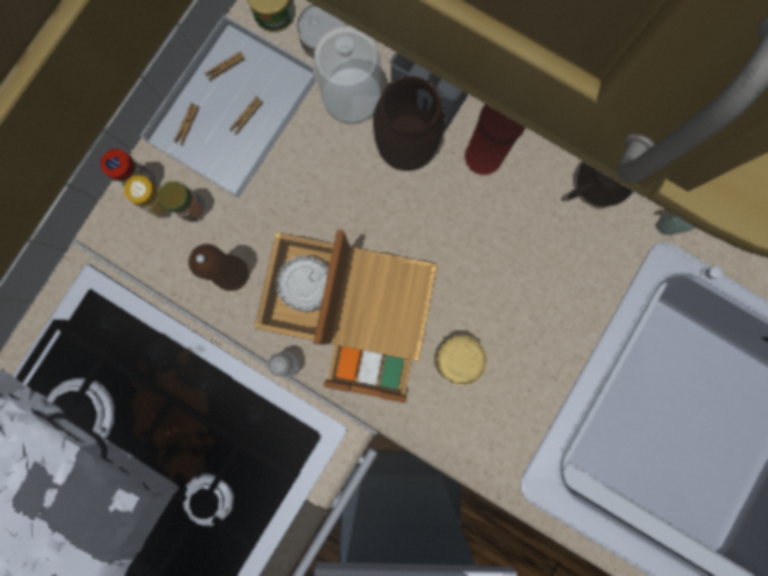

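The pictures show the lid near upright, with its top edge in the top view from (340,235) to (320,340). The drawer is out, front at (325,385)-(408,398). The shaker is at (283,362), the mill at (210,262) and the beans tin at (460,358). I'll zoom in for exact corners.

```bash
python3 - <<'E'
from h import *
c=pickle.load(open("top_0.pkl","rb"))["color"][:,:,::-1]
cv2.imwrite("pics/tz.png",cv2.resize(c[145:275,160:340],None,fx=4.4,fy=4.4,interpolation=cv2.INTER_CUBIC))
c=pickle.load(open("scene_0.pkl","rb"))["color"][:,:,::-1]
cv2.imwrite("pics/sz.png",cv2.resize(c[85:275,170:320],None,fx=3.15,fy=3.15,interpolation=cv2.INTER_CUBIC))
E
```

```text
(no output)
```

View pics/tz.png

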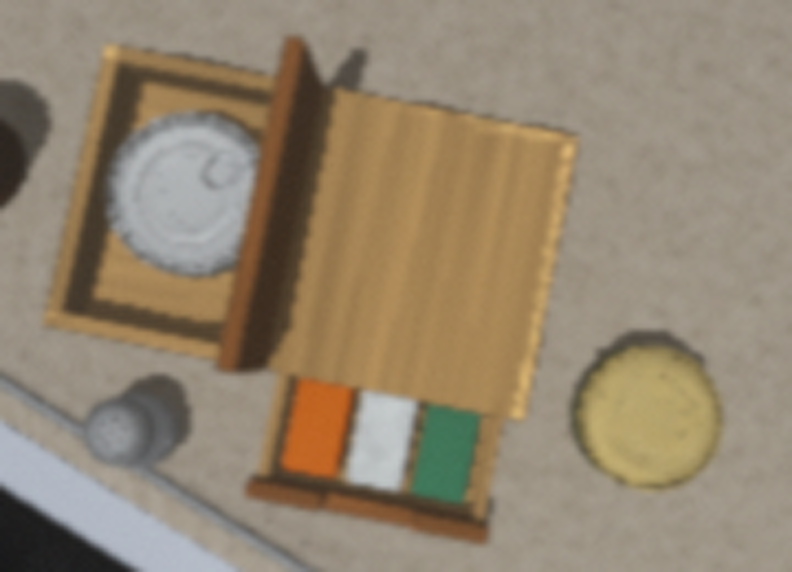

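View pics/sz.png

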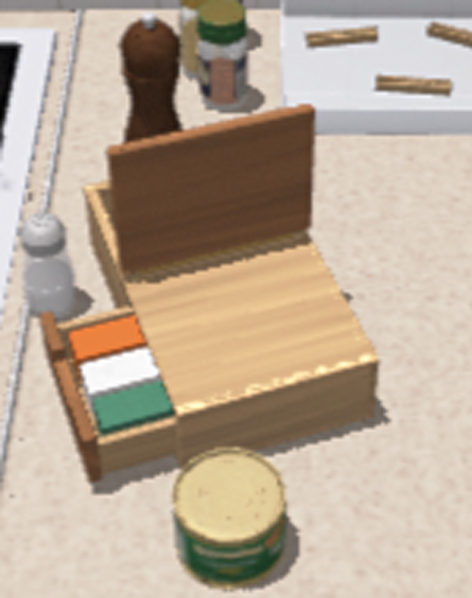

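Zoomed corners (top view): chest (107,45), (45,325), (577,133), (522,418). Lid top edge (303,42) to (243,370), drawer front (247,490) to (487,540). In the scene view the lid's outer top corners are (110,152) and (313,110).

```bash
cat > m.py <<'E'
from h import *
T=pickle.load(open("top_0.pkl","rb"));S=pickle.load(open("scene_0.pkl","rb"))
zt=lambda p:np.array(p,float)/4.4+[160,145]-.39
zs=lambda p:np.array(p,float)/3.15+[170,85]-.34
C=onz(T,zt([[107,45],[45,325],[522,418],[577,133]]),.07)[:,:2]
M=np.array([[75,112],[-75,112],[-75,-140],[75,-140]])/1e3
# rigid fit
mc,cc=M.mean(0),C.mean(0);U,s,V=np.linalg.svd((M-mc).T@(C-cc));R=(U@np.diag([1,np.linalg.det(U@V)])@V).T
o=cc-R@mc; yaw=np.arctan2(R[1,0],R[0,0])
E
python3 - <<'E'
from m import *
np.set_printoptions(precision=4,suppress=True)
print("origin",o,"yaw",yaw,"res",C-(M@R.T+o)); print("sides",np.linalg.norm(np.roll(C,-1,0)-C,axis=1))
print("scene fit check", (onz(S,zs([[377,358],[180,412]]),.07)[:,:2]-o)@R)
def tri(pt,ps):
    o1,d1=ray(T,pt);o2,d2=ray(S,ps);out=[]
    for a,b in zip(d1,d2):
        st=np.linalg.lstsq(np.c_[a,-b],o2-o1,rcond=None)[0];p,q=o1+a*st[0],o2+b*st[1];out.append(((p+q)/2,np.linalg.norm(p-q)))
    return out
for p,e in tri(zt([[303,42],[243,370]]),zs([[313,110],[110,152]])): 
    q=np.r_[(p[:2]-o)@R,p[2]];print("lid outer corner chest",q,"gap",e,"ang",np.degrees(np.arctan2(q[2]-.074,q[1])))
print("drawer front outer top",(onz(T,zt([[247,490],[487,540]]),.062)[:,:2]-o)@R)
print("drawer scene",(onz(S,zs([[42,318],[93,478]]),.062)[:,:2]-o)@R)
for n,p,z in(("shaker",[118,430],.09),("beans",[648,415],.058),("tuna",[187,193],.052)):
    w=onz(T,zt([p]),z)[0]; print(n,w,(w[:2]-o)@R)
w=onz(T,np.array([[205,260]])/1.5,.17)[0];print("mill",w,(w[:2]-o)@R)
for P in([-.08,-.07],[0,0],[-.17,-.07],[0,.119]): print(P,o+R@np.array(P))
E
```

```text
origin [0.5758 0.1308] yaw -0.16462442335145033 res [[-0.0016 -0.002 ]
 [ 0.0005 -0.0017]
 [ 0.0012  0.0023]
 [-0.0001  0.0014]]
sides [0.148  0.248  0.1489 0.2484]
scene fit check [[ 0.0718 -0.1408]
 [-0.0735 -0.1394]]
lid outer corner chest [ 0.074  -0.0039  0.1889] gap 0.0003562350486215198 ang 91.92632640859668
lid outer corner chest [-0.0743 -0.0074  0.1952] gap 0.0013646317551073875 ang 93.48486417962656
drawer front outer top [[-0.1369 -0.007 ]
 [-0.1384 -0.1319]]
drawer scene [[-0.139  -0.0136]
 [-0.1424 -0.1664]]
shaker [0.4696 0.2083 0.09  ] [-0.1175  0.0591]
beans [ 0.4828 -0.0584  0.058 ] [-0.0608 -0.2019]
tuna [0.5921 0.1848 0.052 ] [0.0072 0.0559]
mill [0.6078 0.2998 0.17  ] [0.0039 0.172 ]
[-0.08, -0.07] [0.4854 0.0748]
[0, 0] [0.5758 0.1308]
[-0.17, -0.07] [0.3966 0.0896]
[0, 0.119] [0.5953 0.2482]
```

```bash
cat > plan.py <<'E'
from m import *
from scipy.spatial.transform import Rotation as Ro
TY=yaw # tool y along chest +x
def Rt():
    y=np.array([np.cos(TY),np.sin(TY),0]);z=np.array([0,0,-1.]);return np.c_[np.cross(y,z),y,z]
def rows(pts):
    s=get_obs();R0=Ro.from_euler("xyz",s["eef_rot"]).as_matrix();rv=Ro.from_matrix(R0.T@Rt()).as_rotvec()/(np.pi/2)
    p0=s["ee_pos"];q=np.r_[(p0[:2]-o)@R,p0[2]];print("t",s["time_s"],"chest pos",q.round(4),"F",s["force"].round(2),"turn",rv.round(3))
    for p in pts:
        p=np.array(p,float);w=np.r_[o+R@p[:2],p[2]];print(p.round(4),"->",(R0.T@(w-p0)/.5).round(4))
def lid(deg,s=.09):
    t=np.radians(deg);return [0,s*np.cos(t)-.006*np.sin(t)-.008,.074+s*np.sin(t)+.006*np.cos(t)]
E
python3 - <<'E'
from plan import *
p0=get_obs()["ee_pos"];q=(p0[:2]-o)@R
rows([[q[0],q[1],.30],[0,-.05,.30],[0,-.05,.16]])
E
```

```text
t 0.1 chest pos [-0.4094  0.309   0.2049] F [-0.09 -0.16 -0.43] turn [-0.001  0.     0.839]
[-0.4094  0.309   0.3   ] -> [ 0.     -0.0002 -0.1901]
[ 0.   -0.05  0.3 ] -> [-0.9721 -0.4912 -0.1897]
[ 0.   -0.05  0.16] -> [-0.9721 -0.4909  0.0903]
```

servo_tool:
  moves:
    - [[0,0,0,0,0,-0.08,1],[0,0,0,0,0,-0.15,1],[0,0,0.08,-0.06,-0.03,-0.19,1],[0,0,0.16,-0.13,-0.065,-0.19,1],[0,0,0.24,-0.2,-0.1,-0.19,1],[0,0,0.32,-0.27,-0.135,-0.19,1],[0,0,0.4,-0.34,-0.17,-0.19,1],[0,0,0.48,-0.41,-0.205,-0.19,1],[0,0,0.56,-0.48,-0.24,-0.19,1],[0,0,0.64,-0.55,-0.275,-0.19,1],[0,0,0.72,-0.62,-0.31,-0.19,1],[0,0,0.78,-0.68,-0.34,-0.19,1]]

```text
time_s: 1.1
ee_pos: [0.4657, 0.2075, 0.2999]
eef_rot: [-3.141, 0.001, 1.492]
force: [0.2, 0.4, -0.6]
grip_width: 0.0174
```

```bash
python3 - <<'E'
from plan import *
rows([[0,-.05,.30],[0,-.05,.16]])
E
```

```text
t 1.1 chest pos [-0.1212  0.0577  0.2999] F [ 0.22  0.43 -0.61] turn [-0.     0.001  0.055]
[ 0.   -0.05  0.3 ] -> [-0.2355  0.2229 -0.    ]
[ 0.   -0.05  0.16] -> [-0.2351  0.2231  0.28  ]
```

servo_tool:
  moves:
    - [[0,0,0.03,-0.055,0.05,0,1],[0,0,0.055,-0.11,0.1,0,1],[0,0,0.055,-0.165,0.155,0,1],[0,0,0.055,-0.21,0.2,0,1],[0,0,0.055,-0.235,0.223,0,1],[0,0,0.055,-0.235,0.223,0.06,1],[0,0,0.055,-0.235,0.223,0.12,1],[0,0,0.055,-0.235,0.223,0.18,1],[0,0,0.055,-0.235,0.223,0.24,1],[0,0,0.055,-0.235,0.223,0.27,1],[0,0,0.055,-0.235,0.223,0.28,1],[0,0,0.055,-0.235,0.223,0.28,1]]

```text
time_s: 2.1
ee_pos: [0.5671, 0.0815, 0.1589]
eef_rot: [-3.139, 0.002, 1.406]
force: [-1.2, -0.2, 0.5]
grip_width: 0.0005
```

```bash
python3 - <<'E'
from plan import *
rows([[0,-.03,.16]]+[lid(d) for d in (90,85,80,75,70)])
snap("1")
E
```

```text
t 2.1 chest pos [-0.0005 -0.0501  0.1589] F [-1.18 -0.19  0.49] turn [-0.002  0.001 -0.   ]
[ 0.   -0.03  0.16] -> [ 0.0401  0.0009 -0.0022]
[ 0.    -0.014  0.164] -> [ 0.0721  0.0009 -0.0103]
[ 0.     -0.0061  0.1642] -> [ 0.0878  0.0009 -0.0106]
[0.     0.0017 0.1637] -> [ 0.1035  0.0009 -0.0097]
[0.     0.0095 0.1625] -> [ 0.1191  0.0009 -0.0073]
[0.     0.0171 0.1606] -> [ 0.1344  0.0009 -0.0036]
```

View pics/scene_1.png

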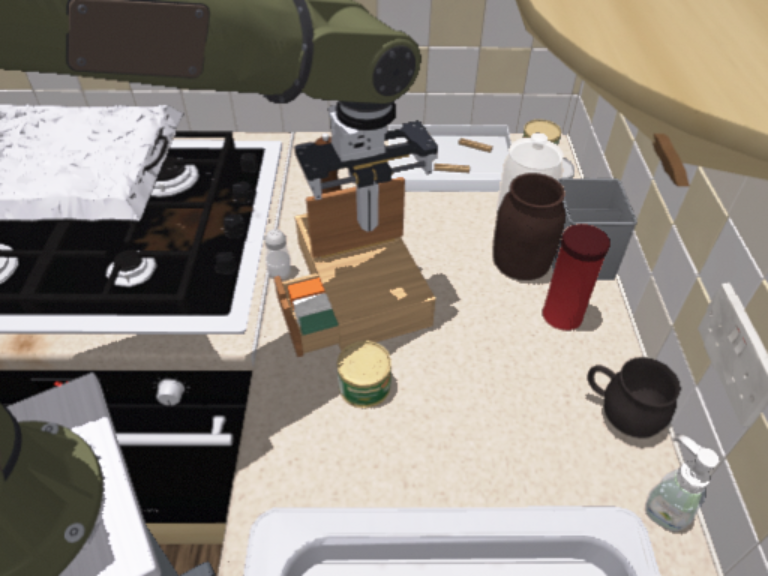

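The closed fingertips (368,225) are beside the lid's outer face and the gripper is clear. I'll start pushing.

servo_tool:
  moves:
    - [[0,0,0,0.02,0,0,1],[0,0,0,0.04,0,-0.003,1],[0,0,0,0.055,0,-0.006,1],[0,0,0,0.064,0,-0.008,1],[0,0,0,0.072,0,-0.01,1],[0,0,0,0.08,0,-0.01,1],[0,0,0,0.088,0,-0.01,1],[0,0,0,0.096,0,-0.01,1],[0,0,0,0.104,0,-0.01,1],[0,0,0,0.112,0,-0.009,1],[0,0,0,0.119,0,-0.007,1],[0,0,0,0.127,0,-0.005,1]]

```text
time_s: 3.2
ee_pos: [0.5786, 0.1445, 0.1636]
eef_rot: [3.14, 0.001, 1.406]
force: [-0.7, -0.1, 1.8]
grip_width: 0.0004
```

```bash
python3 - <<'E'
from plan import *
rows([lid(d) for d in (72,66,60,54,48,42,36,30)])
E
```

```text
t 3.2 chest pos [0.0005 0.014  0.1636] F [-0.67 -0.14  1.83] turn [ 0.001  0.001 -0.   ]
[0.     0.0141 0.1614] -> [ 0.0002 -0.0011  0.0043]
[0.     0.0231 0.1587] -> [ 0.0182 -0.0011  0.0099]
[0.     0.0318 0.1549] -> [ 0.0356 -0.0011  0.0173]
[0.     0.04   0.1503] -> [ 0.0521 -0.0011  0.0265]
[0.     0.0478 0.1449] -> [ 0.0675 -0.0012  0.0374]
[0.     0.0549 0.1387] -> [ 0.0818 -0.0012  0.0498]
[0.     0.0613 0.1318] -> [ 0.0946 -0.0012  0.0636]
[0.     0.0669 0.1242] -> [ 0.1059 -0.0012  0.0787]
```

servo_tool:
  moves:
    - [[0,0,0,0.009,0,0.007,1],[0,0,0,0.018,0,0.01,1],[0,0,0,0.027,0,0.014,1],[0,0,0,0.036,0,0.018,1],[0,0,0,0.044,0,0.022,1],[0,0,0,0.052,0,0.027,1],[0,0,0,0.06,0,0.032,1],[0,0,0,0.067,0,0.038,1],[0,0,0,0.074,0,0.044,1],[0,0,0,0.081,0,0.05,1],[0,0,0,0.088,0,0.057,1],[0,0,0,0.094,0,0.064,1]]

```text
time_s: 4.2
ee_pos: [0.5864, 0.1912, 0.1312]
eef_rot: [3.141, 0.001, 1.406]
force: [0.3, -1.1, 1.0]
grip_width: 0.0006
```

```bash
python3 - <<'E'
from plan import *
snap("2")
rows([lid(d) for d in (36,30,25,20,15,10,5,2,0)])
E
```

```text
t 4.3 chest pos [0.0002 0.0614 0.1307] F [0.03 0.21 0.22] turn [-0.     0.001  0.   ]
[0.     0.0613 0.1318] -> [-0.0002 -0.0004 -0.0021]
[0.     0.0669 0.1242] -> [ 0.0111 -0.0004  0.013 ]
[0.     0.071  0.1175] -> [ 0.0193 -0.0004  0.0265]
[0.     0.0745 0.1104] -> [ 0.0263 -0.0004  0.0406]
[0.     0.0774 0.1031] -> [ 0.0321 -0.0004  0.0552]
[0.     0.0796 0.0955] -> [ 0.0365 -0.0004  0.0703]
[0.     0.0811 0.0878] -> [ 0.0396 -0.0004  0.0858]
[0.     0.0817 0.0831] -> [ 0.0408 -0.0003  0.0951]
[0.    0.082 0.08 ] -> [ 0.0413 -0.0003  0.1014]
```

View pics/scene_2.png

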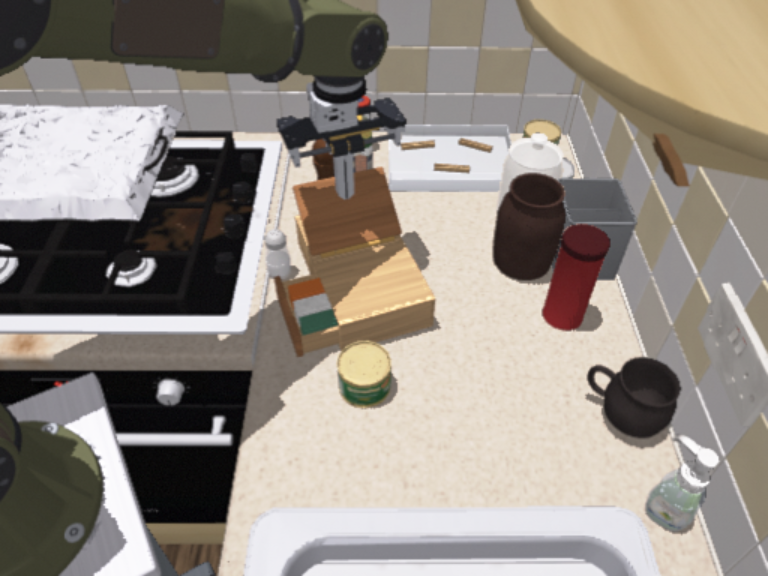

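The lid has swung to about 45°, with the fingertips at (345,190) on its outer face. I'll continue down, more slowly.

servo_tool:
  moves:
    - [[0,0,0,0.004,0,0.004,1],[0,0,0,0.008,0,0.008,1],[0,0,0,0.011,0,0.013,1],[0,0,0,0.014,0,0.018,1],[0,0,0,0.017,0,0.023,1],[0,0,0,0.02,0,0.028,1],[0,0,0,0.023,0,0.033,1],[0,0,0,0.025,0,0.038,1],[0,0,0,0.027,0,0.043,1],[0,0,0,0.029,0,0.048,1],[0,0,0,0.031,0,0.053,1],[0,0,0,0.033,0,0.058,1]]

```text
time_s: 5.3
ee_pos: [0.5888, 0.2076, 0.1015]
eef_rot: [-3.141, 0.001, 1.406]
force: [0.1, -1.2, 1.0]
grip_width: 0.0003
```

```bash
python3 - <<'E'
from plan import *
rows([lid(d) for d in (15,10,5,2,0)])
E
```

```text
t 5.3 chest pos [0.0002 0.0779 0.1015] F [ 0.12 -1.18  0.97] turn [-0.     0.001  0.   ]
[0.     0.0774 0.1031] -> [-0.0011 -0.0004 -0.0033]
[0.     0.0796 0.0955] -> [ 0.0033 -0.0004  0.0118]
[0.     0.0811 0.0878] -> [ 0.0064 -0.0004  0.0273]
[0.     0.0817 0.0831] -> [ 0.0076 -0.0004  0.0366]
[0.    0.082 0.08 ] -> [ 0.0082 -0.0004  0.0429]
```

servo_tool:
  moves:
    - [[0,0,0,0.001,0,0.004,1],[0,0,0,0.002,0,0.008,1],[0,0,0,0.003,0,0.012,1],[0,0,0,0.004,0,0.015,1],[0,0,0,0.005,0,0.018,1],[0,0,0,0.005,0,0.021,1],[0,0,0,0.006,0,0.024,1],[0,0,0,0.006,0,0.027,1],[0,0,0,0.007,0,0.03,1],[0,0,0,0.007,0,0.032,1],[0,0,0,0.008,0,0.034,1],[0,0,0,0.008,0,0.036,1]]

```text
time_s: 6.3
ee_pos: [0.5894, 0.2116, 0.0834]
eef_rot: [-3.142, 0.001, 1.406]
force: [-0.0, 0.8, 0.5]
grip_width: 0.0005
```

servo_tool:
  moves:
    - [[0,0,0,0,0,0.001,1],[0,0,0,0,0,0.002,1],[0,0,0,0,0,0.003,1],[0,0,0,0,0,0.004,1],[0,0,0,0,0,0.005,1],[0,0,0,0,0,0.006,1],[0,0,0,0,0,0.007,1],[0,0,0,0,0,0.007,1]]

```text
time_s: 6.97
ee_pos: [0.5895, 0.2116, 0.0803]
eef_rot: [3.141, 0.001, 1.406]
force: [-1.3, 0.1, 3.7]
grip_width: 0.0004
```

```bash
python3 - <<'E'
from plan import *
rows([lid(0)])
E
```

```text
t 6.9667 chest pos [0.0002 0.082  0.0803] F [-1.31  0.09  3.71] turn [0.    0.001 0.   ]
[0.    0.082 0.08 ] -> [ 0.     -0.0005  0.0005]
```

servo_tool:
  moves:
    - [[0,0,0,0,0,0.001,1],[0,0,0,0,0,0.002,1],[0,0,0,0,0,0.003,1],[0,0,0,0,0,0.003,1],[0,0,0,0,0,0.003,1]]

```text
time_s: 7.38
ee_pos: [0.5895, 0.2117, 0.0801]
eef_rot: [3.141, 0.001, 1.406]
force: [-6.7, -1.0, 12.9]
grip_width: 0.0007
```

```bash
python3 - <<'E'
from plan import *
rows([[0,.082,.2],[-.18,-.07,.2],[-.18,-.07,.036]])
E
```

```text
t 7.3833 chest pos [0.0003 0.082  0.0801] F [-6.67 -1.03 12.94] turn [0. 0. 0.]
[0.    0.082 0.2  ] -> [-0.0003 -0.0004 -0.2398]
[-0.18 -0.07  0.2 ] -> [-0.3042 -0.3605 -0.2398]
[-0.18  -0.07   0.036] -> [-0.304  -0.3607  0.0882]
```

servo_tool:
  moves:
    - [[0,0,0,0,0,-0.02,1],[0,0,0,0,0,-0.08,1],[0,0,0,0,0,-0.15,1],[0,0,0,0,0,-0.22,1],[0,0,0,-0.04,-0.045,-0.24,1],[0,0,0,-0.08,-0.095,-0.24,1],[0,0,0,-0.12,-0.145,-0.24,1],[0,0,0,-0.16,-0.19,-0.24,1],[0,0,0,-0.2,-0.24,-0.24,1],[0,0,0,-0.25,-0.29,-0.24,1],[0,0,0,-0.29,-0.34,-0.24,1],[0,0,0,-0.304,-0.361,-0.24,1]]

```text
time_s: 8.38
ee_pos: [0.384, 0.09, 0.2003]
eef_rot: [3.141, 0.001, 1.406]
force: [-0.4, 1.2, 0.2]
grip_width: 0.0004
```

```bash
python3 - <<'E'
from plan import *
snap("3")
rows([[-.18,-.07,.2],[-.18,-.07,.036]])
c=pickle.load(open("top_3.pkl","rb"))["color"][:,:,::-1]
cv2.imwrite("pics/tz3.png",cv2.resize(c[145:275,160:340],None,fx=4.4,fy=4.4,interpolation=cv2.INTER_CUBIC))
E
```

```text
t 8.4833 chest pos [-0.1811 -0.0706  0.2009] F [ 0.6  -0.16 -0.01] turn [ 0.001  0.    -0.   ]
[-0.18 -0.07  0.2 ] -> [0.0013 0.0022 0.0017]
[-0.18  -0.07   0.036] -> [0.0014 0.0015 0.3297]
```

View pics/tz3.png

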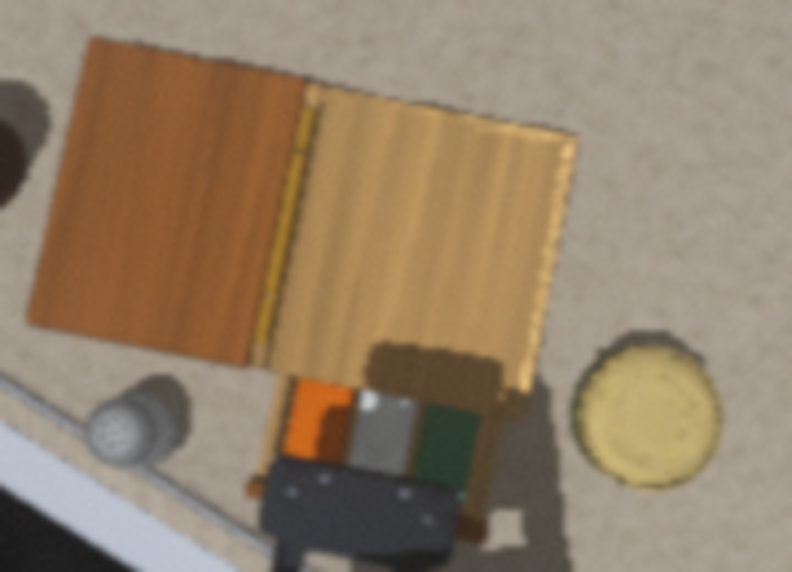

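View pics/scene_3.png

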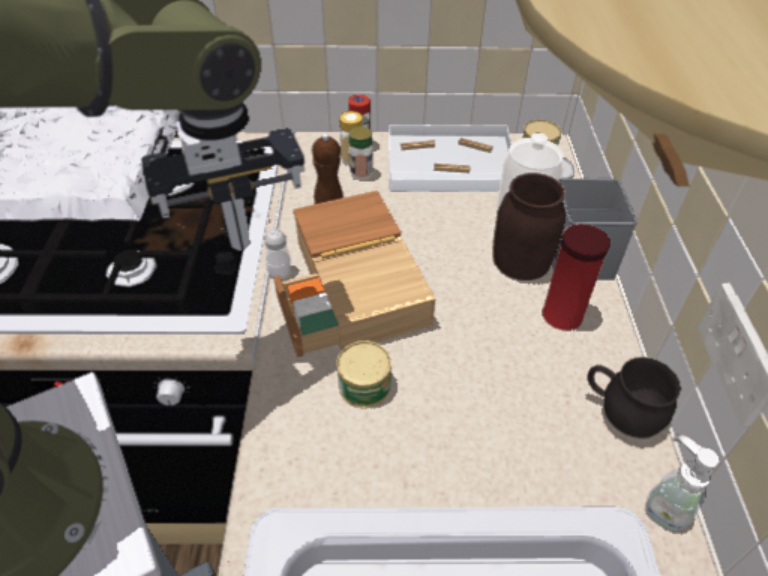

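The lid lies flat in both views, the shaker and green tin haven't moved, and the tool is over the spot in front of the drawer. Now I'll lower and push the drawer.

servo_tool:
  moves:
    - [[0,0,0,0,0,0.06,1],[0,0,0,0,0,0.13,1],[0,0,0,0,0,0.2,1],[0,0,0,0,0,0.26,1],[0,0,0,0,0,0.31,1],[0,0,0,0,0,0.33,1],[0,0,0,0,0.02,0.33,1],[0,0,0,0,0.032,0.33,1],[0,0,0,0,0.042,0.33,1],[0,0,0,0,0.052,0.33,1],[0,0,0,0,0.062,0.33,1],[0,0,0,0,0.072,0.33,1]]

```text
time_s: 9.48
ee_pos: [0.4222, 0.0847, 0.0365]
eef_rot: [3.139, 0.0, 1.405]
force: [-2.2, 0.0, 1.0]
grip_width: 0.0003
```

```bash
python3 - <<'E'
from plan import *
rows([[-.0875,-.07,.036]])
snap("4")
E
```

```text
t 9.4833 chest pos [-0.144  -0.0706  0.0365] F [-2.16  0.    1.  ] turn [ 0.002  0.    -0.   ]
[-0.0875 -0.07    0.036 ] -> [0.0014 0.113  0.0012]
```

View pics/scene_4.png

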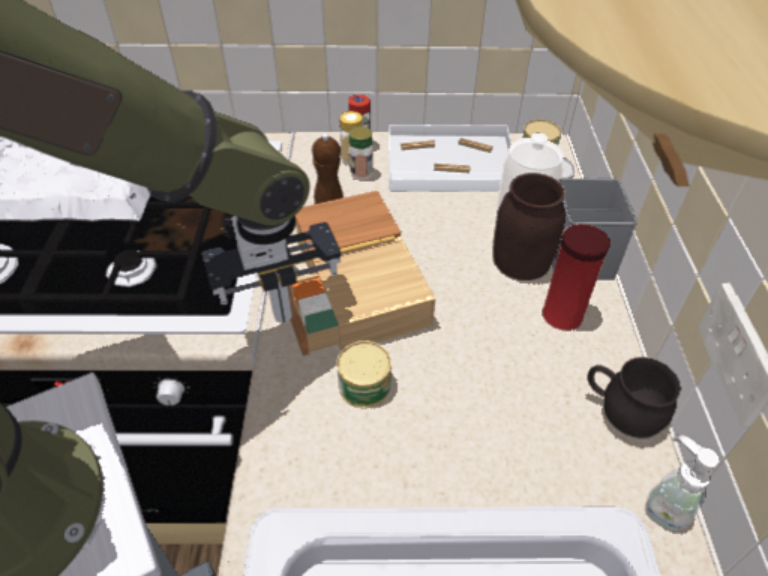

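The fingertips at (282,315) are on the drawer front at about 2 N and the drawer is moving. About 50 mm remains.

servo_tool:
  moves:
    - [[0,0,0,0,0.008,0,1],[0,0,0,0,0.016,0,1],[0,0,0,0,0.024,0,1],[0,0,0,0,0.032,0,1],[0,0,0,0,0.04,0,1],[0,0,0,0,0.048,0,1],[0,0,0,0,0.055,0,1],[0,0,0,0,0.062,0,1],[0,0,0,0,0.068,0,1],[0,0,0,0,0.074,0,1],[0,0,0,0,0.079,0,1],[0,0,0,0,0.084,0,1]]

```text
time_s: 10.58
ee_pos: [0.4639, 0.0776, 0.0364]
eef_rot: [3.139, 0.0, 1.405]
force: [-2.1, 0.2, -1.6]
grip_width: 0.0002
```

servo_tool:
  moves:
    - [[0,0,0,0,0.002,0,1],[0,0,0,0,0.004,0,1],[0,0,0,0,0.006,0,1],[0,0,0,0,0.008,0,1],[0,0,0,0,0.01,0,1],[0,0,0,0,0.012,0,1],[0,0,0,0,0.014,0,1],[0,0,0,0,0.016,0,1],[0,0,0,0,0.018,0,1],[0,0,0,0,0.019,0,1]]

```text
time_s: 11.42
ee_pos: [0.4734, 0.0761, 0.0364]
eef_rot: [3.139, 0.0, 1.405]
force: [-1.4, -0.7, 0.5]
grip_width: 0.0002
```

```bash
python3 - <<'E'
from plan import *
rows([[-.0875,-.07,.036]])
E
```

```text
t 11.4167 chest pos [-0.092  -0.0707  0.0364] F [-1.43 -0.73  0.52] turn [ 0.002  0.    -0.001]
[-0.0875 -0.07    0.036 ] -> [0.0015 0.0091 0.0008]
```

Now I'll creep to the stop at 0.5 mm per row and watch for the force to rise.

servo_tool:
  moves:
    - [[0,0,0,0,0.001,0,1],[0,0,0,0,0.002,0,1],[0,0,0,0,0.003,0,1],[0,0,0,0,0.004,0,1],[0,0,0,0,0.005,0,1],[0,0,0,0,0.006,0,1],[0,0,0,0,0.007,0,1],[0,0,0,0,0.008,0,1]]

```text
time_s: 12.08
ee_pos: [0.4774, 0.0754, 0.0364]
eef_rot: [3.139, 0.0, 1.405]
force: [-1.6, -2.3, -0.3]
grip_width: 0.0006
```

servo_tool:
  moves:
    - [[0,0,0,0,0.001,0,1],[0,0,0,0,0.002,0,1],[0,0,0,0,0.003,0,1],[0,0,0,0,0.004,0,1],[0,0,0,0,0.005,0,1],[0,0,0,0,0.006,0,1]]

```text
time_s: 12.58
ee_pos: [0.4781, 0.0752, 0.0363]
eef_rot: [-3.139, 0.001, 1.405]
force: [-25.7, 2.5, 19.1]
grip_width: 0.0005
```

The stop was met at chest x ≈ -0.087, as predicted. I'll back off and check.

servo_tool:
  moves:
    - [[0,0,0,0,-0.01,0,1],[0,0,0,0,-0.05,0,1],[0,0,0,0,-0.12,0,1],[0,0,0,0,-0.18,-0.02,1],[0,0,0,0,-0.2,-0.09,1],[0,0,0,0,-0.2,-0.17,1],[0,0,0,0,-0.2,-0.25,1],[0,0,0,0,-0.2,-0.32,1],[0,0,0,0,-0.2,-0.36,1],[0,0,0,0,-0.2,-0.38,1],[0,0,0,0,-0.2,-0.38,1]]

```text
time_s: 13.5
ee_pos: [0.3807, 0.0919, 0.2281]
eef_rot: [3.141, -0.0, 1.405]
force: [0.4, -0.3, 0.2]
grip_width: 0.0005
```

```bash
python3 - <<'E'
from plan import *
snap("5");rows([])
a=pickle.load(open("top_5.pkl","rb"))["color"][:,:,::-1]
b=pickle.load(open("scene_5.pkl","rb"))["color"][:,:,::-1]
A=cv2.resize(a[145:275,160:340],(450,325),interpolation=cv2.INTER_CUBIC)
B=cv2.resize(b[85:275,170:320],(256,325),interpolation=cv2.INTER_CUBIC)
cv2.imwrite("pics/f5.png",np.hstack([A,B]))
E
```

```text
t 13.6 chest pos [-0.1871 -0.0707  0.2254] F [ 0.27  0.05 -0.38] turn [-0.002  0.001 -0.001]
```

View pics/f5.png

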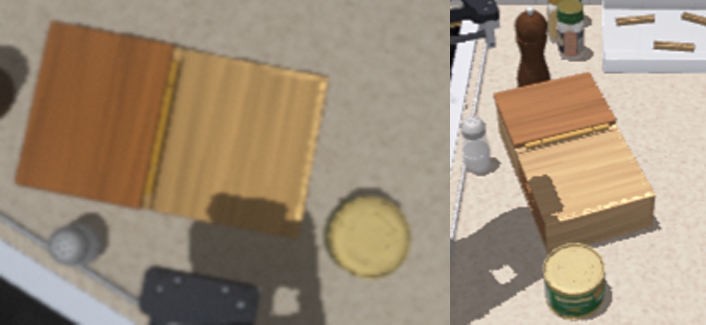

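View pics/scene_5.png

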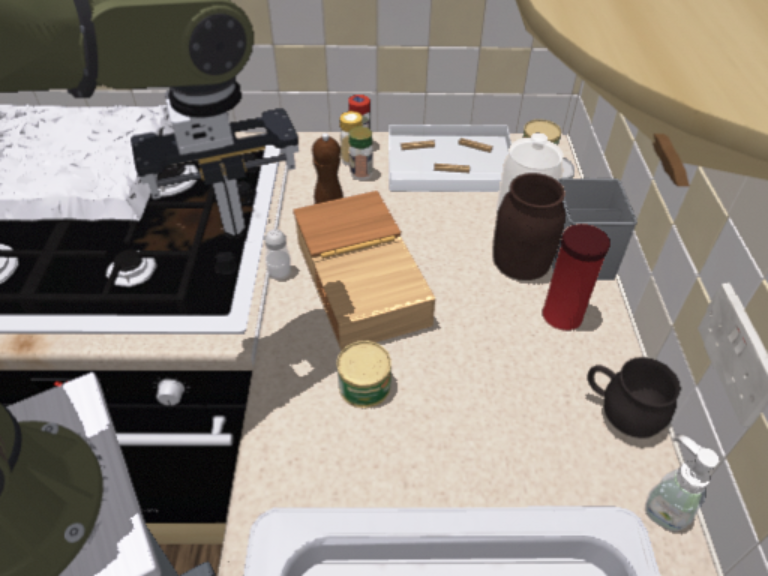

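The drawer is home with nothing protruding at the front, the lid is down, and nothing else has moved. One numeric check of lid height before I hand in.

```bash
python3 - <<'E'
from plan import *
np.set_printoptions(precision=4,suppress=True)
for nm,pt,ps in (("front",[28,322],[197.5,140.6]),("back",[92,38],[251,129])):
    o1,d1=ray(T,zt([pt]));o2,d2=ray(S,[ps]);st=np.linalg.lstsq(np.c_[d1[0],-d2[0]],o2-o1,rcond=None)[0]
    p=(o1+d1[0]*st[0]+o2+d2[0]*st[1])/2;print(nm,(p[:2]-o)@R,p[2])
hand_in()
E
```

```text
front [-0.0714  0.1179] 0.07220046973432837
back [0.0761 0.1187] 0.06812122445496793
the job is handed in; nothing more can be done
```

The lid is flat on the chest and the drawer is fully home. I did both with the closed fingertips, pushing only, and handed the job in at about 13.6 s of the 48 s allowed.

- **Lid:** I pushed it over from upright and slowed down near the end. It stopped with the fingertip 80 mm above the worktop, which is where its outer face should be when closed. The force rose from about 4 to 13 N there without further movement. After that, both views show it flat.
- **Drawer:** It slid in at about 2 N, and I crept the last few millimetres to the hard stop. The force then rose to about 26 N sideways and 19 N upward at the fingertip. That was where I expected the drawer front to be flush, and the last pictures show nothing sticking out.
- **Everything else:** The salt shaker, pepper mill and green tin look unmoved. The tin inside the chest is now hidden under the lid, so I could not check it again. Nothing reached into the bay. The arm ended up clear of everything.

One check disagreed slightly: the lid's free-edge corners measured 68 and 72 mm high from the two cameras, against the 80 mm expected. I put that down to coarse pixel picking, because their sideways position (118–119 mm from the hinge line) matched and the contact height was right.

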